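Load the setting press and snap its platen shut

TASK

Take the walnut holding block out of its metal cradle and set it, stone up, on the cork strip of the hand press, lengthwise between the two end stops; fingers do not fit at its ends there, so you will have to set it down on the way and change your grip to its sides, and lower it onto the bed rather than dropping it. Then swing the green platen down over it and press it past the catch until it snaps fully shut. Leave the cup, the dish and the loose stone where they are.

Things in the scene. Friction and masses are not known exactly. Their poses are not given: they have to be found in the camera images.
- block: Dark walnut holding block, 64 long (x) x 46 wide (y) x 36 mm high (z), about 0.12 kg, with a pewter bezel and a low red carnelian on top (disc 34 mm across, stands 6 mm above the wood, 42 mm in all). Origin at the centre of its underside, z up. It starts upright in the cradle.
- cradle: Fixed aluminium cradle: floor 54 (x) x 80 x 8 mm thick, two upright cheeks 54 long (x), 10 thick, 52 mm apart, tops 46 mm above the shelf. The block starts on the floor between them, its top 2 mm below theirs, its ends sticking out 5 mm past both, so it can only be gripped by its ends (64 mm). Origin under the centre, on the shelf; x along the cheeks.
- bed (a point): Middle of the cork strip (62 x 46 mm) on the press's bed, 20 mm above the shelf. x lengthwise, toward the hinge; y across; z up. Two end stops, inner faces at x = +-36 mm, 14 thick (x), 70 wide (y), 42 mm above the bed, leave the block 4 mm play at each end. The two sides (y) are open for fingers.
- platen_hinge (a point): Middle of the platen's hinge axis, 62 mm behind the bed's centre (+x of the press) and 68 mm above the shelf; axes as those of the bed, the hinge axis is y.
- platen (a joint): Angle of the green platen (lid), rad: 0 fully shut, grows as it swings up and back, to 2.05. Starts open. Stiff hinge: stays where it is left. About 0.1 from shut a spring catch stops it; about 10 N down on the handle passes it and it snaps to 0. Platen 110 mm wide (y), 12 thick, reaches 124 mm from the hinge; shut, its top is 80 mm above the shelf.
- platen_grip (a point): Middle of the cross bar of the bent steel handle on the platen's front: round bar 12 mm thick, 72 mm long along y, 135 mm from the hinge (toward -x when shut) and 52 mm above the hinge plane (40 mm off the platen's upper face). Shut, it is 120 mm above the shelf and 73 mm in front of the bed's centre. The axes turn with the platen.
- bezel_cup: Pewter bezel cup, 68 mm across, 45 mm high, loose bystander. Origin at the centre of its underside.
- dop_dish: Grey ceramic dop dish, 100 mm across, 35 mm high, loose bystander. Origin at the centre of its underside.
- cabochon: Loose polished carnelian cabochon, 62 mm across, 19 mm high, bystander. Origin at the centre of its underside.
- press: Fixed cast iron base of the hand press, 160 (x, from -75 to +85) x 140 mm (y), 20 mm thick. Origin on the shelf under the middle of the cork strip; x toward the hinge, at the far end.
Not all that is in view belongs to the job. What is shaped like the block but blue is not meant. What is shaped like the press but yellow is not meant.

How it is judged (in metres and radians):
On the way:
1. the block stands upright on the bed between the end stops, lengthwise, let go, while the platen is still open (horizontal distance between block and bed below 0.012 m and z of block in the frame of bed below 0.004 m and angle between block's own z axis and vertical below 0.1 rad and angle between the x axis of block and the x axis of bed, either way round below 0.25 rad and contact force between the fingers and block below 0.1 N and value of joint platen above 0.8 rad), for 0.2 s.
At the end, for the whole second after the job is handed in: The platen is shut past its catch (joint below 0.03 rad) and the block rests upright on the bed under it, lengthwise between the end stops (centre within 12 mm of the bed's centre, turned less than 0.25 rad, tilted less than 0.1 rad, underside within 4 mm of the bed), at rest (value of joint platen below 0.03 rad and horizontal distance between block and bed below 0.012 m and z of block in the frame of bed below 0.004 m and angle between block's own z axis and vertical below 0.1 rad and angle between the x axis of block and the x axis of bed, either way round below 0.25 rad and linear speed of block below 0.02 m/s); the robot touches nothing.
It fails at once if the block is dropped into the press: faster than 0.35 m/s within 20 mm above the bed (a fall of more than about 6 mm) (horizontal distance between block and bed below 0.03 m and z of block in the frame of bed below 0.02 m and linear speed of block above 0.35 m/s).
It fails at once if the cup, the dish or the loose stone is moved more than 25 mm (distance of any of bezel_cup, dop_dish, cabochon from where it was at the start of the episode above 0.025 m).
It also fails if it takes over 72 s, if anything falls off the work surface, if the arm or the gripper's body presses on something with over 40 N, if the wrist force passes 120 N, or if a joint passes its speed limit or range.

ROBOT

A 7-joint arm with a two-finger parallel gripper is mounted at the origin on the work surface. World frame = base frame: x ahead of the robot, y to its left, z up, the work surface at z = 0. Lengths are in mm, angles in rad, forces in N, time in s.
With the tool pointing down it reaches from about 400 to 875 mm from the base axis. Payload 19.3 kg.
Tool frame: the origin (TCP) lies on the mounting face of the last link; the fingertips stand 173 mm ahead of it and the grasp point (between the pads) lies 155 mm ahead of it; z points along the fingers, y is the line along which they close (so a half turn about z gives the same grasp; the last joint's range is limited). The gripper opens to 85 mm and grips with 20 to 120 N. Pads are 22 mm wide; open, the fingers measure 114 mm over their backs; the gripper's body (76 mm by 85 mm) begins 54 mm behind the grasp point. The pads swing forward as they close: fully open they stand 13 mm farther back than shut.
Start: joints at [-1.312, 0.521, -0.036, 1.599, 0.021, 1.021, -0.113], TCP at [201.837, 591.508, 404.691] pointing down, gripper open.
Joint ranges: [-2.91, 2.91], [-0.3, 2.13], [-1.5, 1.42], [0.17, 2.43], [-1.26, 4.41], [0.16, 1.93], [-2.52, 2.52]. Speed limits (rad/s): [1.89, 1.89, 2.39, 2.39, 3.01, 3.01, 3.01].

INTERFACE

Orientations are given as a unit quaternion [w, x, y, z].
In Python, from station import r, grab_frame, camera_info, order gives the robot as it stands.
- The arm moves only by the tool arm_command, never from a script. Its argument "targets" is a list of rows, each an object with "rot": the turn, a rotation vector about the tool's x, y, z in units of pi/2 rad (1.0 is pi/2 rad), a list of three; "xyz": the shift along the tool's x, y, z in units of 300 mm (1.0 is 300 mm), a list of three; "gripper": the opening, from -1 (shut) to 1 (fully open). A call has 1 to 12 rows; each row is the pose to reach, as a shift and turn from the pose commanded when the call began, along the tool's axes at that moment; what a row does not reach only later rows make up. A row lasts 1/10 s, in which the tool goes at most 50 mm and 8.59 degrees, less where a joint would pass 70% of its speed; a pose out of reach is approached as far as the arm can. A call with a number of a shift or a turn outside -1 to 1 is refused whole. A call with a gripper value outside its range is refused whole. The fingers move at their own pace and stop on an object; "force" is the grip in N (left out, the last holds). Time passes only in rows, so rows that repeat a pose let the fingers close. It gives the time, the measured TCP pose, the force, the opening and the grip force at its end, in the units of the state.
- r.state(): the state, without advancing time (a new reading comes with each control period).
- grab_frame(name): name is "side" or "top" or "wrist"; returns the picture (420x560x3 uint8, blue, green, red); there is no depth.
- camera_info(name): a dict with "fx", "fy", "cx", "cy" (pixels), "position" and "rotation" of the camera in the world. Camera axes: x right, y down, z forward; pixel columns grow to the right and rows downward; lengths in mm; the calibration is good to about 2 mm. A picture is of the moment at which its call begins: read the wrist's pose just before it. camera_info takes no time and is no camera call; for the wrist camera it gives the pose at the moment of the call.
- order.hand_in(): hands the job in; it is judged then, once.
The state is a dict: "t": time; "q": joint angles; "joint_velocities": joint speeds; "joint_torque": joint torques, N m; "tcp_pos": TCP position; "eef_rot": TCP orientation; "wrist_force": force on the tool from outside, world axes, zero at the start; "moment": the same for the moment, N m; "gripper_width": finger opening in mm; "gripper_force": force on a finger pad.
Only numpy, scipy, OpenCV 4.12 (cv2) and the standard library are available. Lean on these libraries where they do the work, as an engineer would, in place of code of your own. Each camera call takes 0.05 s, during which the arm holds its last target. There are 200 camera calls.

## Working session

There is one attempt and no reset: what is moved stays moved. The work goes in short steps, Python scripts to look and compute and a tool call to move; the robot and the scene stay as the last step left them, time stands still between calls to the robot, and variables do not carry over. Pictures are saved under pics/ and viewed, at most 10 in all, crops included, and the job is handed in when it is done.

Besides the shell and the picture viewer there is one more tool, called after ">>>" as a command line: name --argument value ..., lists and objects as JSON in quotes. arm_command: Moves the arm, as the interface text tells. Shifts and turns lie within -1 to 1; 1 stands for 300 mm of shift or pi/2 rad of turn. Its arguments: {"type":"object","properties":{"targets":{"type":"array","items":{"type":"object","properties":{"rot":{"type":"array","items":{"type":"number","minimum":-1,"maximum":1}},"xyz":{"type":"array","items":{"type":"number","minimum":-1,"maximum":1}},"gripper":{"type":"number"}}}},"force":{"type":"number"}},"required":["targets"]}

```bash
ls; mkdir -p pics; python3 - <<'E'
from station import r, grab_frame, camera_info
import cv2
s=r.state();print({k:s[k] for k in("t","tcp_pos","eef_rot","gripper_width")})
for n in("side","top"):
    cv2.imwrite(f"pics/{n}0.png",grab_frame(n)); print(n,camera_info(n))
E
```

```text
pics
{'t': 0.0, 'tcp_pos': array([201.78857119, 591.39151483, 404.13638178]), 'eef_rot': array([-3.92823004e-05,  1.63650076e-01,  9.86518296e-01, -5.50336381e-04]), 'gripper_width': 85.4828811785044}
side {'fx': 486.6070921099761, 'fy': 486.6070921099761, 'cx': 280.6029171461796, 'cy': 207.87969645961712, 'position': array([ 214.25946832, -830.39735712,  772.30309218]), 'rotation': array([-0.41020596,  0.89427637, -0.16363073,  0.07228988])}
top {'fx': 397.36785518346636, 'fy': 397.36785518346636, 'cx': 280.94074901827344, 'cy': 211.01652173654227, 'position': array([432.48745786, -79.38518938, 988.02632267]), 'rotation': array([ 0.03092851, -0.69628767,  0.71631647, -0.03343088])}
```

View pics/side0.png

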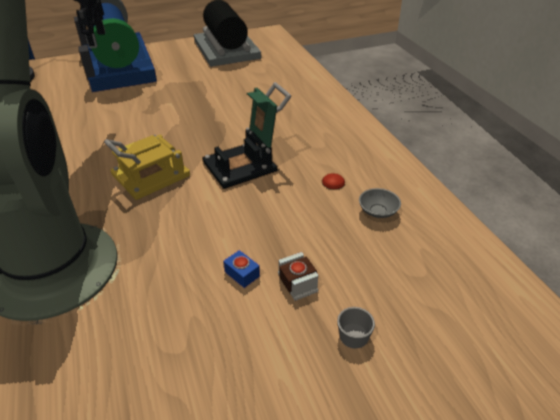

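View pics/top0.png

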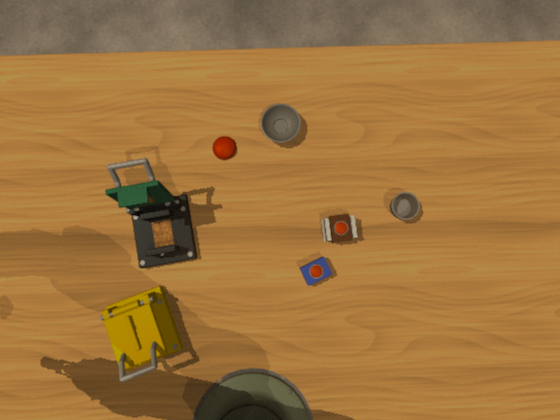

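The side view shows the block in its cradle at about (298,272), the press at (240,160), the blue and yellow decoys, and the stone, dish and cup at (333,181), (380,205) and (355,328). In the top view the block is at (341,228), the cork at (163,233), and the hinge is on the far side of the press (up in the image).

```bash
cat > h.py <<'E'
import numpy as np, cv2
from scipy.spatial.transform import Rotation as R
from station import r, grab_frame, camera_info
def rot(q): return R.from_quat(np.roll(q,-1))
def ray(ci,p):
    d=np.array([(p[0]-ci["cx"])/ci["fx"],(p[1]-ci["cy"])/ci["fy"],1.])
    return np.array(ci["position"]),rot(ci["rotation"]).apply(d)
def plane(ci,p,z):
    o,d=ray(ci,p); return o+d*(z-o[2])/d[2]
def tri(a,b):
    (o1,d1),(o2,d2)=a,b
    s,_,_,_=np.linalg.lstsq(np.c_[d1,-d2],o2-o1,rcond=None)
    A,B=o1+s[0]*d1,o2+s[1]*d2
    return (A+B)/2,np.linalg.norm(A-B)
def blobs(m,amin=20):
    n,l,st,c=cv2.connectedComponentsWithStats(m.astype(np.uint8))
    return [(c[i].round(1),int(st[i,4]),st[i,:4]) for i in range(1,n) if st[i,4]>=amin]
def hsv(im): return cv2.cvtColor(im,cv2.COLOR_BGR2HSV).astype(int)
def red(im):
    h=hsv(im); return ((h[...,0]<7)|(h[...,0]>173))&(h[...,1]>170)&(h[...,2]>90)
def rect(m):
    c=max(cv2.findContours(m.astype(np.uint8),0,2)[0],key=cv2.contourArea)
    return cv2.minAreaRect(c)
E
python3 - <<'E'
from h import *
S=cv2.imread("pics/side0.png");T=cv2.imread("pics/top0.png");cs=camera_info("side");ct=camera_info("top")
for n,I in(("s",S),("t",T)):
    print(n,[b for b in blobs(red(I),15)])
    h=hsv(I);g=(h[...,0]>60)&(h[...,0]<95)&(h[...,1]>100)&(h[...,2]>30); print("green",blobs(g,60))
    w=(h[...,1]<60)&(h[...,2]>140);print("white",blobs(w,15)[:8])
    k=h[...,2]<45; print("black",[b for b in blobs(k,300)])
E
```

```text
s [(array([332.9, 180.5]), 231, array([323, 174,  21,  14], dtype=int32)), (array([240.7, 261.6]), 80, array([235, 258,  12,   8], dtype=int32)), (array([297.6, 266.9]), 92, array([292, 263,  12,   9], dtype=int32))]
green [(array([115.7,  43.7]), 1665, array([91, 18, 48, 51], dtype=int32)), (array([265.9, 120.5]), 385, array([252, 100,  24,  46], dtype=int32))]
white [(array([282.6,  88.9]), 17, array([275,  83,  15,  12], dtype=int32)), (array([290.7, 257.2]), 95, array([279, 252,  24,  11], dtype=int32)), (array([304.8, 278. ]), 107, array([293, 273,  25,  11], dtype=int32)), (array([356.1, 333.6]), 44, array([350, 332,  14,   4], dtype=int32))]
black [(array([ 42.2, 154.1]), 8633, array([  0,   0,  96, 281], dtype=int32)), (array([89.8, 20.4]), 1006, array([75,  0, 33, 46], dtype=int32)), (array([225.,  25.]), 1466, array([204,   0,  43,  51], dtype=int32)), (array([243.8, 156.7]), 2163, array([203, 103,  74,  85], dtype=int32))]
t [(array([221.8, 139. ]), 17, array([219, 137,   8,   5], dtype=int32))]
green [(array([132.3, 193.7]), 759, array([106, 181,  54,  27], dtype=int32))]
white [(array([125.8, 163.2]), 69, array([108, 160,  37,   8], dtype=int32)), (array([353.3, 226.4]), 64, array([351, 216,   6,  22], dtype=int32)), (array([327.2, 229.2]), 75, array([325, 219,   6,  22], dtype=int32)), (array([125.8, 377. ]), 24, array([120, 374,  13,   6], dtype=int32))]
black [(array([164.3, 207.1]), 1248, array([127, 183,  69,  74], dtype=int32)), (array([249.1, 410.4]), 1116, array([216, 395,  68,  25], dtype=int32))]
```

```bash
python3 - <<'E'
from h import *
T=cv2.imread("pics/top0.png");cs=camera_info("side");ct=camera_info("top")
for a,b in(((353.3,226.4),(304.8,277)),((327.2,229.2),(290.7,257)),((341,228.5),(297.6,266.9))):
    print("tri",tri(ray(ct,a),ray(cs,b)),plane(ct,a,46))
A,B=plane(ct,(353.3,226.4),46),plane(ct,(327.2,229.2),46);d=B-A;print(np.linalg.norm(d),np.degrees(np.arctan2(d[1],d[0]))-90)
h=hsv(T)
sub=np.zeros(T.shape[:2],bool);sub[215:255,145:180]=1
k=(h[...,0]<22)&(h[...,1]>80)&(h[...,2]>60)&sub
print(blobs(k)); 
rc=rect(k);print("cork",rc,plane(ct,rc[0],20)); P=[plane(ct,p,20) for p in cv2.boxPoints(rc)]
for i in range(4):
    d=P[i]-P[i-1];print(np.linalg.norm(d),np.degrees(np.arctan2(d[1],d[0])))
C=T[150:280,90:240];cv2.imwrite("pics/c1.png",cv2.resize(C,None,fx=4.5,fy=4.5,interpolation=2))
E
```

```text
tri (array([ 477.20104733, -254.16361977,   48.81407568]), np.float64(0.8158924385785781)) [ 476.94565154 -254.55463027   46.        ]
tri (array([ 472.21337448, -192.37726676,   46.34489954]), np.float64(0.3470158190271959)) [ 472.06224598 -192.36523277   46.        ]
tri (array([ 473.44608089, -224.90960643,   49.30224447]), np.float64(1.6674833904316222)) [ 472.7930833  -225.15661165   46.        ]
62.380836889445796 4.489922181223221
[(array([162.4, 233. ]), 537, array([151, 219,  24,  29], dtype=int32))]
cork ((162.40541076660156, 232.93243408203125), (26.3038387298584, 20.54987335205078), 80.53767395019531) [475.4500445  205.65440111  20.        ]
64.2032847347525 9.469519225550918
49.878604513004646 -82.09049612710643
64.25273298993638 -170.7924119008225
49.586339529270006 97.84392441295662
```

View pics/c1.png

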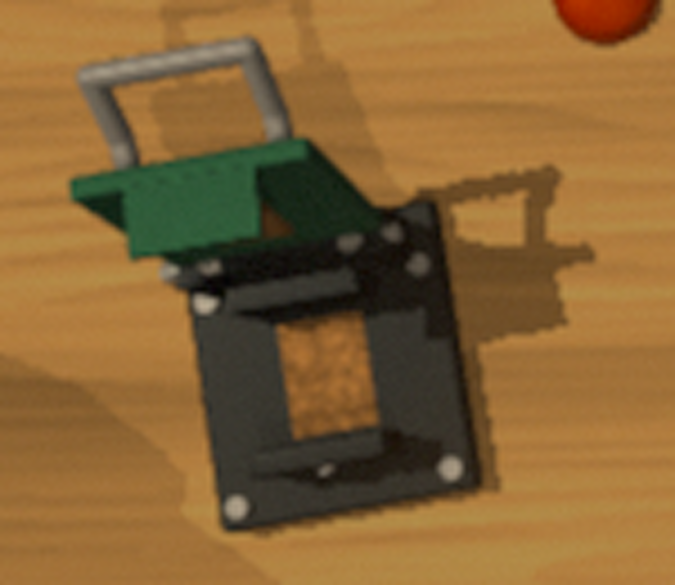

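The crop shows the cork's corners at about (278,322), (362,312), (380,428) and (293,440) in crop pixels, and the platen open, leaning behind the hinge. Next I'll check the wrist camera's mounting and plan the first move.

```bash
cat >> h.py <<'E'
def plan(xyz,yaw):
    "tool down, tool y at world angle yaw (deg); grasp point at xyz -> TCP 155 above; prints row numbers"
    s=r.state(); Rc=rot(s["eef_rot"]); p=np.array(xyz,float)+[0,0,155]
    y=np.array([np.cos(np.radians(yaw)),np.sin(np.radians(yaw)),0]);z=np.array([0,0,-1.]);x=np.cross(y,z)
    Rt=R.from_matrix(np.c_[x,y,z])
    print("xyz",(Rc.inv().apply(p-s["tcp_pos"])/300).round(4),"rot",((Rc.inv()*Rt).as_rotvec()/(np.pi/2)).round(4),"t",round(s["t"],2),"tcp",s["tcp_pos"].round(1),"q",np.round(s["q"],2))
E
python3 - <<'E'
from h import *
s=r.state();c=camera_info("wrist");Rc=rot(s["eef_rot"])
print("cam in tool",Rc.inv().apply(c["position"]-s["tcp_pos"]),(Rc.inv()*rot(c["rotation"])).as_matrix().round(3),c["fx"],c["cx"],c["cy"])
plan((475,205,200),20); plan((480,205,200),9)
E
```

```text
cam in tool [66.61367505  0.23344237 31.53418549] [[-0.001 -0.964 -0.266]
 [ 1.    -0.001 -0.   ]
 [ 0.    -0.266  0.964]] 340.5375750916287 281.33462361914115 211.94498891833047
xyz [-1.2778 -0.9248  0.165 ] rot [-6.000e-04  3.000e-04  5.685e-01] t 0.1 tcp [201.8 591.4 404.2] q [-1.31  0.52 -0.04  1.6   0.02  1.02 -0.11]
xyz [-1.2936 -0.9194  0.165 ] rot [-6.000e-04  4.000e-04  6.907e-01] t 0.1 tcp [201.8 591.4 404.2] q [-1.31  0.52 -0.04  1.6   0.02  1.02 -0.11]
```

>>> arm_command --targets '[{"xyz":[-1,-0.72,0],"rot":[0,0,0.57],"gripper":1},{"xyz":[-1,-0.72,0],"rot":[0,0,0.57],"gripper":1},{"xyz":[-1,-0.72,0],"rot":[0,0,0.57],"gripper":1},{"xyz":[-1,-0.72,0],"rot":[0,0,0.57],"gripper":1},{"xyz":[-1,-0.72,0],"rot":[0,0,0.57],"gripper":1},{"xyz":[-1,-0.72,0],"rot":[0,0,0.57],"gripper":1},{"xyz":[-1,-0.72,0],"rot":[0,0,0.57],"gripper":1},{"xyz":[-1,-0.72,0],"rot":[0,0,0.57],"gripper":1},{"xyz":[-1,-0.72,0],"rot":[0,0,0.57],"gripper":1}]'

```text
t: 1.0
tcp_pos: [417.6, 287.5, 404.7]
eef_rot: [0.0, 0.576, 0.817, -0.0]
wrist_force: [-0.5, 0.5, -0.3]
gripper_width: 85.5
gripper_force: 0.0
```

```bash
python3 - <<'E'
from h import *
plan((465,195,225),9)
E
```

```text
xyz [-0.3435  0.0455  0.0828] rot [1.000e-04 5.000e-04 1.177e-01] t 1.0 tcp [417.6 287.5 404.7] q [-0.92  0.34  0.25  1.92 -0.11  0.9  -0.27]
```

>>> arm_command --targets '[{"xyz":[-0.34,0.045,0.0],"rot":[0,0,0.12],"gripper":1},{"xyz":[-0.34,0.045,0.0],"rot":[0,0,0.12],"gripper":1},{"xyz":[-0.34,0.045,0.0],"rot":[0,0,0.12],"gripper":1},{"xyz":[-0.34,0.045,0.0],"rot":[0,0,0.12],"gripper":1}]'

```text
t: 1.4
tcp_pos: [463.5, 198.6, 404.5]
eef_rot: [-0.0, 0.65, 0.76, -0.0]
wrist_force: [-0.5, 0.2, -0.3]
gripper_width: 85.7
gripper_force: 0.0
```

```bash
python3 - <<'E'
from h import *
import json
c=camera_info("wrist");I=grab_frame("wrist");cv2.imwrite("pics/w1.png",I)
json.dump({k:np.array(v).tolist() for k,v in c.items()},open("w1.json","w"))
plan((474,-223,225),5)
E
```

```text
xyz [-1.3969 -0.1867  0.0814] rot [-0.0003 -0.0002  0.0456] t 1.45 tcp [463.  199.7 404.5] q [-0.78  0.34  0.33  1.93 -0.14  0.89 -0.22]
```

View pics/w1.png

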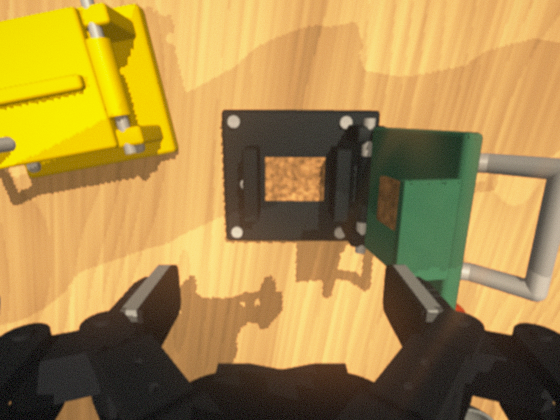

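The wrist view shows the cork at pixels (264–326, 156–202). The base's front-left corners are at (223,110) and (226,241), and the platen is open on the right.

```bash
python3 - <<'E'
from h import *
import json
c=json.load(open("w1.json"));I=cv2.imread("pics/w1.png");h=hsv(I);ct=camera_info("top");cs=camera_info("side")
sub=np.zeros(I.shape[:2],bool);sub[150:208,258:332]=1
k=(h[...,0]<25)&(h[...,1]>80)&(h[...,2]>70)&sub
rc=rect(k);P=[plane(c,p,20) for p in cv2.boxPoints(rc)];print("cork",rc,np.mean(P,0))
for i in range(4):
    d=P[i]-P[i-1];print(np.linalg.norm(d).round(1),np.degrees(np.arctan2(d[1],d[0])).round(1))
# height check: cork centre top view vs wrist
print("tri",tri(ray(ct,(162.4,232.9)),ray(c,rc[0])))
# base edges
k=h[...,2]<75
def line(pts,z=20):
    Q=np.array([plane(c,p,z)[:2] for p in pts]);vx,vy,x,y=cv2.fitLine(Q.astype(np.float32),cv2.DIST_HUBER,0,.01,.01).ravel();return np.array([x,y]),np.array([vx,vy])
L=[(np.argmax(k[y,200:300])+200-.5,y) for y in range(120,232,3)]
Tt=[(x,np.argmax(k[90:150,x])+90-.5) for x in range(232,360,3)]
B=[(x,260-np.argmax(k[200:261,x][::-1])+.5) for x in range(235,290,3)]
for n,l in(("L",L),("T",Tt),("B",B)):
    p,d=line(l);print(n,p,np.degrees(np.arctan2(d[1],d[0])),np.std([q[0] for q in l]),np.std([q[1] for q in l]))
def X(a,b):
    (p,d),(q,e)=line(a),line(b);s=np.linalg.solve(np.c_[d,-e],q-p);return p+s[0]*d
a,b=X(L,Tt),X(L,B);d=a-b;u=np.array([d[1],-d[0]])/np.linalg.norm(d)
print("corners",a,b,np.linalg.norm(d),"yaw",np.degrees(np.arctan2(u[1],u[0])),"centre",(a+b)/2+75*u)
E
```

```text
cork ((294.5, 179.0), (46.0, 63.0), 90.0) [476.73153749 205.89239781  20.        ]
48.7 98.1
64.8 8.9
48.7 -79.1
67.2 -171.1
tri (array([476.16616528, 206.08965466,  18.68781857]), np.float64(1.1572319739414603))
L [412.38345 198.6309 ] -68.101715 16.583812986933843 32.89756829919196
T [458.18088 272.6588 ] 8.460305 37.22902093797257 5.605471328583886
B [449.12042 158.68263] -18.96897 16.431676725154983 12.711588710095448
corners [386.88947 262.05472] [425.126   166.93004] 102.52189 yaw 21.89827 centre [475.5963  242.46436]
```

>>> arm_command --targets '[{"xyz":[-0.7,-0.1,0],"rot":[0,0,0.04],"gripper":1},{"xyz":[-0.7,-0.1,0],"rot":[0,0,0.04],"gripper":1},{"xyz":[-0.7,-0.1,0],"rot":[0,0,0.04],"gripper":1},{"xyz":[-0.7,-0.1,0],"rot":[0,0,0.04],"gripper":1},{"xyz":[-0.7,-0.1,0],"rot":[0,0,0.04],"gripper":1}]'

```text
t: 1.95
tcp_pos: [466.4, -16.2, 404.9]
eef_rot: [0.0, 0.674, 0.739, -0.0]
wrist_force: [-0.6, 1.0, 0.5]
gripper_width: 85.3
gripper_force: 0.0
```

>>> arm_command --targets '[{"xyz":[-0.65,-0.09,0],"rot":[0,0,0.005],"gripper":1},{"xyz":[-0.65,-0.09,0],"rot":[0,0,0.005],"gripper":1},{"xyz":[-0.65,-0.09,0],"rot":[0,0,0.005],"gripper":1},{"xyz":[-0.65,-0.09,0],"rot":[0,0,0.005],"gripper":1},{"xyz":[-0.65,-0.09,0],"rot":[0,0,0.005],"gripper":1}]'

```text
t: 2.45
tcp_pos: [458.0, -213.7, 404.8]
eef_rot: [0.001, 0.677, 0.736, -0.001]
wrist_force: [0.5, 1.0, 0.0]
gripper_width: 85.3
gripper_force: 0.0
```

```bash
python3 - <<'E'
from h import *
import json
c=camera_info("wrist");I=grab_frame("wrist");cv2.imwrite("pics/w2.png",I)
json.dump({k:np.array(v).tolist() for k,v in c.items()},open("w2.json","w"))
plan((474,-223,100),5)
E
```

```text
xyz [-0.0443  0.0479  0.4983] rot [-0.0002  0.0002 -0.0012] t 2.5 tcp [ 458.6 -210.9  404.5] q [-0.06  0.36  0.48  1.93 -0.21  0.9   0.61]
```

View pics/w2.png

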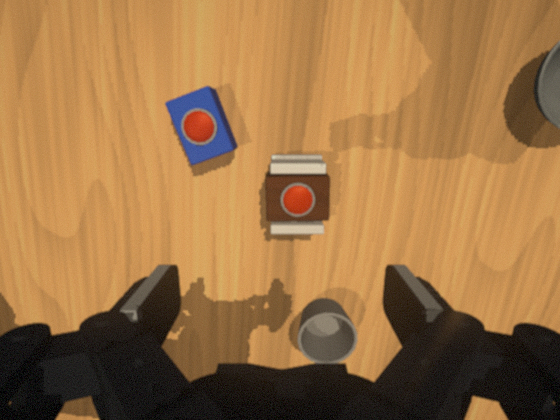

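The wrist view shows the block at about (297,197) between its cheeks (y≈165 and 229). The blue decoy is at (200,125) and the cup at (327,330).

```bash
python3 - <<'E'
from h import *
import json
ct=camera_info("top");cs=camera_info("side")
c=json.load(open("w1.json"));I=cv2.imread("pics/w1.png");h=hsv(I)
k=(h[...,2]<70)
k[:100]=0;k[255:]=0;k[:,:215]=0;k[:,382:]=0
k=cv2.morphologyEx(k.astype(np.uint8),cv2.MORPH_OPEN,np.ones((5,5)))
n,l,st,_=cv2.connectedComponentsWithStats(k);k=l==1+np.argmax(st[1:,4]);print(st[1:,4])
def fit(px):
    Q=np.array([plane(c,p,20)[:2] for p in px],np.float32);vx,vy,x,y=cv2.fitLine(Q,cv2.DIST_HUBER,0,.01,.01).ravel();return np.array([x,y]),np.array([vx,vy])
L=[(np.argmax(k[y])-.5,y) for y in range(130,225,3)]
Tt=[(x,np.argmax(k[:,x])-.5) for x in range(245,335,3)]
B=[(x,419-np.argmax(k[::-1,x])+.5) for x in range(245,285,3)]
fs=[fit(v) for v in(L,Tt,B)]
for p,d in fs: print(p,np.degrees(np.arctan2(d[1],d[0])))
def X(a,b): s=np.linalg.solve(np.c_[a[1],-b[1]],b[0]-a[0]);return a[0]+s[0]*a[1]
a,b=X(fs[0],fs[1]),X(fs[0],fs[2]);d=a-b;u=np.array([d[1],-d[0]])/np.linalg.norm(d);print(np.linalg.norm(d),np.degrees(np.arctan2(u[1],u[0])),(a+b)/2+75*u)
# block
c=json.load(open("w2.json"));I=cv2.imread("pics/w2.png");h=hsv(I)
sub=np.zeros(k.shape,bool);sub[150:240,255:340]=1
w=(h[...,1]<90)&(h[...,2]>150)&sub;print("cheeks",[(b,plane(c,b[0],46).round(1)) for b in blobs(w,60)])
rd=red(I)&sub;rb=blobs(rd);print("stone",rb,plane(c,rb[0][0],50),"tri",tri(ray(c,rb[0][0]),ray(cs,(297.6,266.9))))
br=((h[...,0]<25)|(h[...,0]>170))&(h[...,1]>80)&(h[...,2]<120)&sub|rd
sub2=sub.copy();sub2[:174]=0;sub2[222:]=0
rc=rect(br&sub2);P=[plane(c,p,44) for p in cv2.boxPoints(rc)];print("block",rc,np.mean(P,0))
for i in range(4):
    d=P[i]-P[i-1];print(np.linalg.norm(d).round(1),np.degrees(np.arctan2(d[1],d[0])).round(1))
E
```

```text
[8649  111]
[460.09015 200.11058] -35.017693
[461.53052 256.79517] 35.093536
[449.6023 146.2225] -86.63044
31.04341 54.982285 [476.16702 280.42395]
cheeks [((array([296. , 156.9]), 254, array([271, 154,  51,   6], dtype=int32)), array([ 470. , -181.9,   46. ])), ((array([297.6, 168. ]), 611, array([270, 163,  56,  11], dtype=int32)), array([ 472.5, -192.3,   46. ])), ((array([296.6, 228.6]), 538, array([270, 224,  54,  11], dtype=int32)), array([ 477.3, -253.5,   46. ]))]
stone [(array([304.2, 204.2]), 104, array([293, 192,  19,  22], dtype=int32)), (array([295.6, 201.4]), 27, array([291, 199,  11,   6], dtype=int32))] [ 482.05962689 -226.56853424   50.        ] tri (array([ 478.25361161, -225.63116084,   49.3776903 ]), np.float64(7.93709800424302))
block ((296.5, 197.5), (47.0, 65.0), 90.0) [ 474.3479175  -222.30929815   44.        ]
47.8 93.9
63.2 4.7
47.8 -83.2
65.7 -175.3
```

>>> arm_command --targets '[{"xyz":[-0.043,0.05,0.4],"rot":[0,0,0],"gripper":1},{"xyz":[-0.043,0.05,0.4],"rot":[0,0,0],"gripper":1},{"xyz":[-0.043,0.05,0.4],"rot":[0,0,0],"gripper":1},{"xyz":[-0.043,0.05,0.4],"rot":[0,0,0],"gripper":1},{"xyz":[-0.043,0.05,0.4],"rot":[0,0,0],"gripper":1},{"xyz":[-0.043,0.05,0.4],"rot":[0,0,0],"gripper":1}]'

```text
t: 3.1
tcp_pos: [475.2, -220.7, 286.2]
eef_rot: [0.001, 0.675, 0.738, 0.001]
wrist_force: [0.1, -0.4, 0.7]
gripper_width: 85.6
gripper_force: 0.0
```

```bash
python3 - <<'E'
from h import *
plan((474.6,-222.8,30),4.7)
E
```

```text
xyz [-0.0066 -0.0032  0.3374] rot [0.0013 0.0003 0.0043] t 3.1 tcp [ 475.2 -220.7  286.2] q [ 0.04  0.57  0.38  1.98 -0.34  0.65  0.73]
```

>>> arm_command --targets '[{"xyz":[-0.0066,-0.003,0.15],"rot":[0,0,0.004],"gripper":1},{"xyz":[-0.0066,-0.003,0.25],"rot":[0,0,0.004],"gripper":1},{"xyz":[-0.0066,-0.003,0.337],"rot":[0,0,0.004],"gripper":1},{"xyz":[-0.0066,-0.003,0.337],"rot":[0,0,0.004],"gripper":1},{"xyz":[-0.0066,-0.003,0.337],"rot":[0,0,0.004],"gripper":1},{"xyz":[-0.0066,-0.003,0.337],"rot":[0,0,0.004],"gripper":1}]'

```text
t: 3.7
tcp_pos: [474.5, -223.7, 185.5]
eef_rot: [0.001, 0.678, 0.735, 0.001]
wrist_force: [-0.0, -0.0, -0.1]
gripper_width: 85.6
gripper_force: 0.0
```

>>> arm_command --force 40 --targets '[{"xyz":[0,0,0],"rot":[0,0,0],"gripper":-0.2},{"xyz":[0,0,0],"rot":[0,0,0],"gripper":-0.2},{"xyz":[0,0,0],"rot":[0,0,0],"gripper":-0.2},{"xyz":[0,0,0],"rot":[0,0,0],"gripper":-0.2},{"xyz":[0,0,0],"rot":[0,0,0],"gripper":-0.2},{"xyz":[0,0,0],"rot":[0,0,0],"gripper":-0.2},{"xyz":[0,0,0],"rot":[0,0,0],"gripper":-0.2},{"xyz":[0,0,0],"rot":[0,0,0],"gripper":-0.2}]'

```text
t: 4.5
tcp_pos: [474.2, -223.6, 184.9]
eef_rot: [0.001, 0.678, 0.735, 0.0]
wrist_force: [-2.3, 2.4, 16.7]
gripper_width: 63.4
gripper_force: 39.9
```

>>> arm_command --targets '[{"xyz":[0,0,-0.05],"rot":[0,0,0],"gripper":-0.2},{"xyz":[0,0,-0.1],"rot":[0,0,0],"gripper":-0.2},{"xyz":[0,0,-0.18],"rot":[0,0,0],"gripper":-0.2},{"xyz":[0,0,-0.28],"rot":[0,0,0],"gripper":-0.2},{"xyz":[0,0,-0.33],"rot":[0,0,0],"gripper":-0.2},{"xyz":[0,0,-0.33],"rot":[0,0,0],"gripper":-0.2},{"xyz":[0,0,-0.33],"rot":[0,0,0],"gripper":-0.2}]'

```text
t: 5.2
tcp_pos: [473.8, -223.3, 283.0]
eef_rot: [0.0, 0.678, 0.735, 0.0]
wrist_force: [0.3, 0.1, -1.6]
gripper_width: 63.6
gripper_force: 46.2
```

```bash
python3 - <<'E'
from h import *
plan((490,0,120),4.7)
E
```

```text
xyz [0.7375 0.1144 0.0268] rot [ 0.0005  0.0001 -0.0004] t 5.2 tcp [ 473.8 -223.3  283. ] q [ 0.04  0.57  0.39  1.98 -0.35  0.65  0.74]
```

>>> arm_command --targets '[{"xyz":[0.08,0.012,0],"rot":[0,0,0],"gripper":-0.2},{"xyz":[0.21,0.033,0],"rot":[0,0,0],"gripper":-0.2},{"xyz":[0.36,0.055,0],"rot":[0,0,0],"gripper":-0.2},{"xyz":[0.5,0.08,0],"rot":[0,0,0],"gripper":-0.2},{"xyz":[0.63,0.1,0.1],"rot":[0,0,0],"gripper":-0.2},{"xyz":[0.71,0.11,0.2],"rot":[0,0,0],"gripper":-0.2},{"xyz":[0.737,0.114,0.3],"rot":[0,0,0],"gripper":-0.2},{"xyz":[0.737,0.114,0.32],"rot":[0,0,0],"gripper":-0.2},{"xyz":[0.737,0.114,0.32],"rot":[0,0,0],"gripper":-0.2},{"xyz":[0.737,0.114,0.32],"rot":[0,0,0],"gripper":-0.2}]'

```text
t: 6.2
tcp_pos: [490.1, -1.5, 187.5]
eef_rot: [0.0, 0.678, 0.735, 0.0]
wrist_force: [0.6, 0.2, -1.4]
gripper_width: 63.3
gripper_force: 46.0
```

>>> arm_command --targets '[{"xyz":[0,0,0.017],"rot":[0,0,0],"gripper":-0.2},{"xyz":[0,0,0.028],"rot":[0,0,0],"gripper":-0.2},{"xyz":[0,0,0.032],"rot":[0,0,0],"gripper":-0.2},{"xyz":[0,0,0.036],"rot":[0,0,0],"gripper":-0.2},{"xyz":[0,0,0.036],"rot":[0,0,0],"gripper":-0.2}]'

```text
t: 6.7
tcp_pos: [490.0, -0.6, 176.8]
eef_rot: [-0.0, 0.678, 0.735, 0.0]
wrist_force: [-5.9, -0.7, 27.7]
gripper_width: 63.5
gripper_force: 49.6
```

>>> arm_command --targets '[{"xyz":[0,0,-0.004],"rot":[0,0,0],"gripper":-0.2},{"xyz":[0,0,-0.004],"rot":[0,0,0],"gripper":1},{"xyz":[0,0,-0.004],"rot":[0,0,0],"gripper":1},{"xyz":[0,0,-0.004],"rot":[0,0,0],"gripper":1},{"xyz":[0,0,-0.004],"rot":[0,0,0],"gripper":1},{"xyz":[0,0,-0.004],"rot":[0,0,0],"gripper":1},{"xyz":[0,0,-0.004],"rot":[0,0,0],"gripper":1}]'

```text
t: 7.4
tcp_pos: [490.0, -0.4, 177.0]
eef_rot: [0.0, 0.678, 0.735, -0.0]
wrist_force: [-0.2, 0.7, 1.1]
gripper_width: 85.6
gripper_force: 0.0
```

>>> arm_command --targets '[{"xyz":[0,0,-0.1],"rot":[0,0,0],"gripper":1},{"xyz":[0,0,-0.25],"rot":[0,0,0],"gripper":1},{"xyz":[0,0,-0.4],"rot":[0,0,0],"gripper":1},{"xyz":[0,0,-0.55],"rot":[0,0,0],"gripper":1},{"xyz":[0,0,-0.6],"rot":[0,0,0],"gripper":1},{"xyz":[0,0,-0.6],"rot":[0,0,0],"gripper":1}]'

```text
t: 8.0
tcp_pos: [490.4, -0.3, 359.1]
eef_rot: [0.001, 0.678, 0.735, 0.002]
wrist_force: [0.0, -1.0, -0.4]
gripper_width: 85.8
gripper_force: 0.0
```

```bash
python3 - <<'E'
from h import *
plan((490,0,200),94.7);plan((490,0,200),-85.3)
c=camera_info("wrist");I=grab_frame("wrist");cv2.imwrite("pics/w3.png",I);h=hsv(I)
T=grab_frame("top");cv2.imwrite("pics/top1.png",T);ct=camera_info("top")
sub=np.zeros(h.shape[:2],bool);sub[100:280,200:380]=1
br=(h[...,2]<110)&(h[...,1]>60)&((h[...,0]<25)|(h[...,0]>165))&sub|(red(I)&sub)
print([b for b in blobs(br,80)])
rc=rect(br);P=[plane(c,p,36) for p in cv2.boxPoints(rc)];print("block",rc,np.mean(P,0))
for i in range(4):
    d=P[i]-P[i-1];print(np.linalg.norm(d).round(1),np.degrees(np.arctan2(d[1],d[0])).round(1))
E
```

```text
xyz [ 0.0011 -0.0012  0.0138] rot [ 0.0024  0.0016 -1.0003] t 8.0 tcp [ 4.904e+02 -3.000e-01  3.591e+02] q [-0.52  0.42  0.52  2.02 -0.29  0.78  0.26]
xyz [ 0.0011 -0.0012  0.0138] rot [ 0.0016 -0.0024  0.9996] t 8.0 tcp [ 4.904e+02 -3.000e-01  3.591e+02] q [-0.52  0.42  0.52  2.02 -0.29  0.78  0.26]
[(array([278.9, 192.8]), 2689, array([243, 167,  73,  57], dtype=int32))]
block ((279.0, 195.0), (56.0, 72.0), 90.0) [489.99435529   1.60404268  36.        ]
50.2 92.9
61.7 4.6
50.3 -83.9
64.5 -175.5
```

View pics/w3.png

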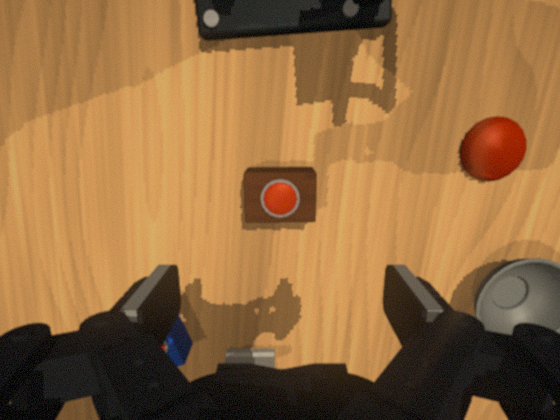

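The block stands upright at image (280,198), stone up. Now I'll turn the gripper a quarter turn to grip the sides.

>>> arm_command --targets '[{"xyz":[0,0,0.1],"rot":[0,0,-1],"gripper":1},{"xyz":[0,0,0.1],"rot":[0,0,-1],"gripper":1},{"xyz":[0,0,0.1],"rot":[0,0,-1],"gripper":1},{"xyz":[0,0,0.1],"rot":[0,0,-1],"gripper":1},{"xyz":[0,0,0.1],"rot":[0,0,-1],"gripper":1},{"xyz":[0,0,0.1],"rot":[0,0,-1],"gripper":1},{"xyz":[0,0,0.1],"rot":[0,0,-1],"gripper":1},{"xyz":[0,0,0.1],"rot":[0,0,-1],"gripper":1},{"xyz":[0,0,0.1],"rot":[0,0,-1],"gripper":1},{"xyz":[0,0,0.1],"rot":[0,0,-1],"gripper":1},{"xyz":[0,0,0.1],"rot":[0,0,-1],"gripper":1},{"xyz":[0,0,0.1],"rot":[0,0,-1],"gripper":1}]'

```text
t: 9.3
tcp_pos: [489.6, -0.6, 325.7]
eef_rot: [-0.001, -0.041, 0.999, 0.0]
wrist_force: [0.3, 0.2, -0.3]
gripper_width: 85.5
gripper_force: 0.0
```

```bash
python3 - <<'E'
from h import *
plan((490,-0.2,25),94.7)
c=camera_info("wrist");I=grab_frame("wrist");cv2.imwrite("pics/w4.png",I);h=hsv(I)
br=(h[...,2]<110)&(h[...,1]>60)&((h[...,0]<25)|(h[...,0]>165))|red(I);br[280:]=0
b=max(blobs(br,80),key=lambda b:b[1] if abs(b[0][0]-280)<60 else 0);print(b)
sub=np.zeros(br.shape,bool);x,y,w,hh=b[2];sub[y:y+hh,x:x+w]=1
rb=max(blobs(red(I)&sub),key=lambda b:b[1]);print("stone",rb,plane(c,rb[0],41))
E
```

```text
xyz [-0.0024  0.0011  0.4858] rot [ 0.0004 -0.0014 -0.0001] t 9.3 tcp [489.6  -0.6 325.7] q [-0.17  0.42  0.06  2.03 -0.04  0.69  1.57]
(array([269.9, 183. ]), 1086, array([252, 163,  57,  81], dtype=int32))
stone (array([293.3, 198.4]), 25, array([285, 192,  15,  17], dtype=int32)) [480.77601797   7.83810688  41.        ]
```

>>> arm_command --targets '[{"xyz":[-0.002,0.001,0.12],"rot":[0,0,0],"gripper":1},{"xyz":[-0.002,0.001,0.25],"rot":[0,0,0],"gripper":1},{"xyz":[-0.002,0.001,0.38],"rot":[0,0,0],"gripper":1},{"xyz":[-0.002,0.001,0.45],"rot":[0,0,0],"gripper":1},{"xyz":[-0.002,0.001,0.482],"rot":[0,0,0],"gripper":1},{"xyz":[-0.002,0.001,0.482],"rot":[0,0,0],"gripper":1},{"xyz":[-0.002,0.001,0.482],"rot":[0,0,0],"gripper":1}]'

```text
t: 10.05
tcp_pos: [490.8, -0.1, 183.1]
eef_rot: [0.0, -0.04, 0.999, -0.0]
wrist_force: [-0.4, -0.2, 0.0]
gripper_width: 85.5
gripper_force: 0.0
```

>>> arm_command --force 30 --targets '[{"xyz":[0,0,0],"rot":[0,0,0],"gripper":-0.5},{"xyz":[0,0,0],"rot":[0,0,0],"gripper":-0.5},{"xyz":[0,0,0],"rot":[0,0,0],"gripper":-0.5},{"xyz":[0,0,0],"rot":[0,0,0],"gripper":-0.5},{"xyz":[0,0,0],"rot":[0,0,0],"gripper":-0.5},{"xyz":[0,0,0],"rot":[0,0,0],"gripper":-0.5},{"xyz":[0,0,0],"rot":[0,0,0],"gripper":-0.5},{"xyz":[0,0,0],"rot":[0,0,0],"gripper":-0.5},{"xyz":[0,0,0],"rot":[0,0,0],"gripper":-0.5},{"xyz":[0,0,0],"rot":[0,0,0],"gripper":-0.5}]'

```text
t: 11.05
tcp_pos: [490.8, -0.0, 183.2]
eef_rot: [0.001, -0.041, 0.999, 0.0]
wrist_force: [-0.5, 1.0, 9.9]
gripper_width: 45.7
gripper_force: 29.5
```

>>> arm_command --targets '[{"xyz":[0,0,-0.05],"rot":[0,0,0],"gripper":-0.5},{"xyz":[0,0,-0.15],"rot":[0,0,0],"gripper":-0.5},{"xyz":[0,0,-0.28],"rot":[0,0,0],"gripper":-0.5},{"xyz":[0,0,-0.4],"rot":[0,0,0],"gripper":-0.5},{"xyz":[0,0,-0.45],"rot":[0,0,0],"gripper":-0.5},{"xyz":[0,0,-0.45],"rot":[0,0,0],"gripper":-0.5}]'

```text
t: 11.65
tcp_pos: [490.9, -0.1, 319.8]
eef_rot: [0.002, -0.04, 0.999, 0.0]
wrist_force: [0.1, -0.6, -1.4]
gripper_width: 45.8
gripper_force: 32.5
```

```bash
python3 - <<'E'
from h import *
I=grab_frame("side");cv2.imwrite("pics/s2.png",cv2.resize(I[80:300,160:400],None,fx=2.5,fy=2.5))
W=grab_frame("wrist");cv2.imwrite("pics/w5.png",W)
cv2.imwrite("pics/sw.png",np.hstack([I[60:320,150:410],W[100:360,150:410]]))
plan((476.3,206,160),99)
E
```

```text
xyz [-0.0089  0.6882  0.0077] rot [ 0.      0.0002 -0.0483] t 11.75 tcp [490.4  -0.  317.3] q [-0.17  0.44  0.07  2.03 -0.04  0.67  1.57]
```

View pics/sw.png

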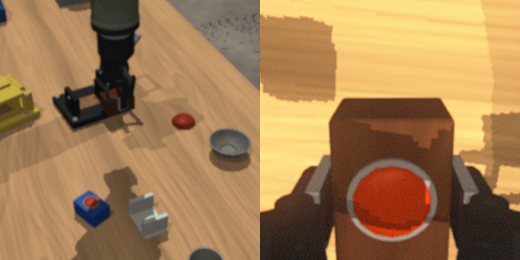

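The block is held squarely and level, with the stone at about (282,300) in the wrist image, which is 2–3 mm toward −x of the grip centre. I'll carry it over the press.

>>> arm_command --targets '[{"xyz":[-0.001,0.08,0],"rot":[0,0,-0.048],"gripper":-0.5},{"xyz":[-0.003,0.2,0],"rot":[0,0,-0.048],"gripper":-0.5},{"xyz":[-0.006,0.34,0],"rot":[0,0,-0.048],"gripper":-0.5},{"xyz":[-0.008,0.48,0],"rot":[0,0,-0.048],"gripper":-0.5},{"xyz":[-0.012,0.6,0],"rot":[0,0,-0.048],"gripper":-0.5},{"xyz":[-0.013,0.67,0],"rot":[0,0,-0.048],"gripper":-0.5},{"xyz":[-0.014,0.688,0],"rot":[0,0,-0.048],"gripper":-0.5},{"xyz":[-0.014,0.688,0],"rot":[0,0,-0.048],"gripper":-0.5},{"xyz":[-0.014,0.688,0],"rot":[0,0,-0.048],"gripper":-0.5}]'

```text
t: 12.65
tcp_pos: [478.1, 204.8, 316.8]
eef_rot: [-0.0, -0.078, 0.997, -0.001]
wrist_force: [0.9, 0.4, -1.0]
gripper_width: 45.2
gripper_force: 32.4
```

```bash
python3 - <<'E'
from h import *
plan((477.8,206.2,50),99)
W=grab_frame("wrist");cv2.imwrite("pics/w6.png",W)
E
```

```text
xyz [-2.000e-04  5.100e-03  3.726e-01] rot [-0.0006 -0.0007 -0.0011] t 12.65 tcp [478.1 204.8 316.8] q [-0.54  0.48  0.03  1.96 -0.02  0.71  1.23]
```

View pics/w6.png

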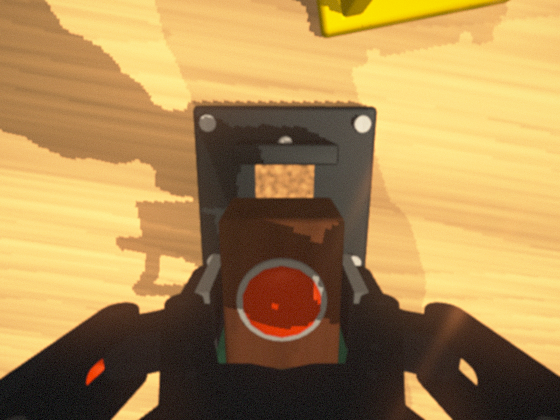

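The wrist view shows the base's front corners at (195,108) and (376,108), screws at (207,123) and (363,123), the cork's near edge spanning 254–315, and the block at column 282. I'll check the alignment before lowering.

```bash
python3 - <<'E'
from h import *
c=camera_info("wrist")
for a,b,n in(((207,123),(363,123),"screw"),((195,108),(376,107),"corner"),((254.5,163),(314.5,163),"cork")):
    A,B=plane(c,a,20),plane(c,b,20);d=B-A;print(n,A.round(1),B.round(1),np.linalg.norm(d).round(1),"yaw",np.degrees(np.arctan2(d[1],d[0]))-90,"mid",(A+B)[:2]/2)
    u=np.array([np.cos(np.radians(9)),np.sin(np.radians(9))]);v=np.array([-u[1],u[0]]);m=(A+B)[:2]/2-[476.4,206];print("  in bed frame",m@u,m@v)
E
```

```text
screw [424.3 139.2  20. ] [406.3 255.5  20. ] 117.7 yaw 8.819881825712045 mid [415.31390627 197.31578317]
  in bed frame -61.69253335943407 0.9786706822290608
corner [414.9 129.3  20. ] [393.5 262.5  20. ] 135.0 yaw 9.120853994508522 mid [404.21414523 195.91012193]
  in bed frame -72.87553179536027 1.3267006432457313
cork [448.7 178.6  20. ] [441.5 224.7  20. ] 46.7 yaw 8.824727817467519 mid [445.1094772  201.64030722]
  in bed frame -31.587290750906032 0.588898472224816
```

>>> arm_command --targets '[{"xyz":[-0.001,0.007,0.08],"rot":[0,0,0],"gripper":-0.5},{"xyz":[-0.001,0.007,0.18],"rot":[0,0,0],"gripper":-0.5},{"xyz":[-0.001,0.007,0.25],"rot":[0,0,0],"gripper":-0.5},{"xyz":[-0.001,0.007,0.3],"rot":[0,0,0],"gripper":-0.5},{"xyz":[-0.001,0.007,0.33],"rot":[0,0,0],"gripper":-0.5},{"xyz":[-0.001,0.007,0.345],"rot":[0,0,0],"gripper":-0.5},{"xyz":[-0.001,0.007,0.355],"rot":[0,0,0],"gripper":-0.5},{"xyz":[-0.001,0.007,0.362],"rot":[0,0,0],"gripper":-0.5},{"xyz":[-0.001,0.007,0.362],"rot":[0,0,0],"gripper":-0.5}]'

```text
t: 13.6
tcp_pos: [478.1, 208.1, 209.1]
eef_rot: [0.0, -0.078, 0.997, 0.0]
wrist_force: [-1.0, -0.7, -1.2]
gripper_width: 45.4
gripper_force: 32.4
```

>>> arm_command --targets '[{"xyz":[0,-0.003,0.005],"rot":[0,0,0],"gripper":-0.5},{"xyz":[0,-0.003,0.01],"rot":[0,0,0],"gripper":-0.5},{"xyz":[0,-0.003,0.015],"rot":[0,0,0],"gripper":-0.5},{"xyz":[0,-0.003,0.018],"rot":[0,0,0],"gripper":-0.5},{"xyz":[0,-0.003,0.018],"rot":[0,0,0],"gripper":-0.5}]'

```text
t: 14.1
tcp_pos: [478.1, 207.2, 203.3]
eef_rot: [-0.0, -0.078, 0.997, -0.0]
wrist_force: [1.1, -0.9, -1.2]
gripper_width: 45.5
gripper_force: 32.5
```

>>> arm_command --targets '[{"xyz":[0,0,0.003],"rot":[0,0,0],"gripper":-0.5},{"xyz":[0,0,0.006],"rot":[0,0,0],"gripper":-0.5},{"xyz":[0,0,0.008],"rot":[0,0,0],"gripper":-0.5},{"xyz":[0,0,0.008],"rot":[0,0,0],"gripper":-0.5}]'

```text
t: 14.5
tcp_pos: [478.3, 207.3, 202.6]
eef_rot: [0.001, -0.078, 0.997, 0.0]
wrist_force: [-9.5, -4.3, 38.7]
gripper_width: 45.8
gripper_force: 38.0
```

>>> arm_command --targets '[{"xyz":[0,0,-0.005],"rot":[0,0,0],"gripper":-0.5},{"xyz":[0,0,-0.005],"rot":[0,0,0],"gripper":0.6},{"xyz":[0,0,-0.005],"rot":[0,0,0],"gripper":0.6},{"xyz":[0,0,-0.005],"rot":[0,0,0],"gripper":0.6},{"xyz":[0,0,-0.005],"rot":[0,0,0],"gripper":0.6},{"xyz":[0,0,-0.005],"rot":[0,0,0],"gripper":0.6},{"xyz":[0,0,-0.05],"rot":[0,0,0],"gripper":0.6},{"xyz":[0,0,-0.18],"rot":[0,0,0],"gripper":0.6},{"xyz":[0,0,-0.32],"rot":[0,0,0],"gripper":0.6},{"xyz":[0,0,-0.45],"rot":[0,0,0],"gripper":0.6},{"xyz":[0,0,-0.45],"rot":[0,0,0],"gripper":0.6},{"xyz":[0,0,-0.45],"rot":[0,0,0],"gripper":0.6}]'

```text
t: 15.7
tcp_pos: [478.1, 207.2, 337.5]
eef_rot: [0.001, -0.078, 0.997, 0.001]
wrist_force: [-0.3, 0.2, -1.0]
gripper_width: 68.4
gripper_force: 0.0
```

```bash
python3 - <<'E'
from h import *
c=camera_info("wrist");W=grab_frame("wrist");cv2.imwrite("pics/w7.png",W)
S=grab_frame("side");cv2.imwrite("pics/s3.png",S);T=grab_frame("top");cv2.imwrite("pics/t3.png",T)
cv2.imwrite("pics/wst.png",np.hstack([W[60:400,140:420],cv2.resize(S[80:200,180:320],None,fx=2.8,fy=2.8)[:336].copy() if 0 else cv2.resize(S[70:200,190:300],(288,340))]))
plan((477,206,200),99)
E
```

```text
xyz [ 0.0034 -0.0033 -0.0655] rot [-0.0003 -0.0009 -0.0003] t 15.85 tcp [477.8 207.1 335.3] q [-0.55  0.45  0.03  1.94 -0.02  0.75  1.22]
```

View pics/wst.png

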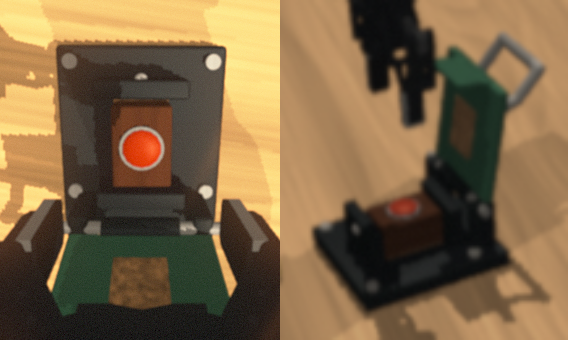

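The block sits flat between the stops: stone at (141,148) in the left panel, and the side view is level. The platen is still open. Before swinging it I'll check the handle's position from the top and side views against the computed arc.

```bash
cat >> h.py <<'E'
u=np.array([np.cos(np.radians(9)),np.sin(np.radians(9)),0]);v=np.array([-u[1],u[0],0]);BED=np.array([476.3,206.6,0])
def pw(x,z,y=0): return BED+x*u+y*v+[0,0,z]   # press frame (z over shelf) -> world
def bed(p): d=np.array(p)-BED; return np.round([d@u,d@v,d[2]],1)
def bar(th): return 62-135*np.cos(th)+52*np.sin(th), 68+135*np.sin(th)+52*np.cos(th)
E
python3 - <<'E'
from h import *
ct=camera_info("top");cs=camera_info("side");cw=camera_info("wrist")
p,e=tri(ray(ct,(126.7,163)),ray(cs,(282.5,90.6)));print("bar",bed(p),e,bar(2.05))
print("stone",bed(plane(cw,(281,208),62)),tri(ray(cw,(281,208)),ray(cs,(190+125/2.618,70+207/2.615))))
plan(pw(203,222),99);plan(pw(203,134),99)   # grasp z: tip = grasp-18
E
```

```text
bar [138.5  -0.7 190.6] 1.906091435393023 (np.float64(170.38765650479175), np.float64(163.81813981391662))
stone [-1.7 -0.3 62. ] (array([478.16672193, 206.07846129,  57.82183775]), np.float64(4.764175998790532))
xyz [-0.6712 -0.0007 -0.1398] rot [-0.0003 -0.0009 -0.0003] t 15.85 tcp [477.8 207.1 335.3] q [-0.55  0.45  0.03  1.94 -0.02  0.75  1.22]
xyz [-6.716e-01 -6.000e-04  1.536e-01] rot [-0.0003 -0.0009 -0.0003] t 15.85 tcp [477.8 207.1 335.3] q [-0.55  0.45  0.03  1.94 -0.02  0.75  1.22]
```

The bar measures 138 mm behind and 191 mm up. Its radius from the hinge is 144.5 mm, which fits, so the platen stands at about 1.76 rad. I'll go over it with closed fingers to a point behind the bar.

>>> arm_command --targets '[{"xyz":[0,0,-0.15],"rot":[0,0,0],"gripper":-1},{"xyz":[0,0,-0.27],"rot":[0,0,0],"gripper":-1},{"xyz":[-0.14,0,-0.27],"rot":[0,0,0],"gripper":-1},{"xyz":[-0.29,0,-0.27],"rot":[0,0,0],"gripper":-1},{"xyz":[-0.43,0,-0.27],"rot":[0,0,0],"gripper":-1},{"xyz":[-0.58,0,-0.27],"rot":[0,0,0],"gripper":-1},{"xyz":[-0.58,0,-0.27],"rot":[0,0,0],"gripper":-1},{"xyz":[-0.58,0,-0.27],"rot":[0,0,0],"gripper":-1},{"xyz":[-0.58,0,-0.27],"rot":[0,0,0],"gripper":-1}]'

```text
t: 16.75
tcp_pos: [649.3, 234.4, 416.2]
eef_rot: [-0.001, -0.078, 0.997, -0.0]
wrist_force: [-1.7, 0.6, 0.3]
gripper_width: 0.5
gripper_force: 0.0
```

```bash
python3 - <<'E'
from h import *
print(bed(r.state()["tcp_pos"]),r.state()["gripper_width"]);plan(pw(172,196),99)
for th in np.arange(1.76,.3,-.15):
    x,z=bar(th);print(round(th,2),round(x+17),round(z-12+173))
E
```

```text
[1.752e+02 4.000e-01 4.162e+02] 0.5048555423746962
xyz [ 0.0103 -0.0012  0.2175] rot [-0.0002 -0.0011 -0.0002] t 16.75 tcp [649.3 234.4 416.2] q [-0.47  0.62  0.06  1.4  -0.04  1.13  1.33]
1.76 155 352
1.61 136 362
1.46 116 369
1.31 94 373
1.16 73 374
1.01 51 371
0.86 30 365
0.71 11 356
0.56 -8 345
0.41 -24 331
```

>>> arm_command --targets '[{"xyz":[0,0,0.1],"rot":[0,0,0],"gripper":-1},{"xyz":[0,0,0.18],"rot":[0,0,0],"gripper":-1},{"xyz":[0,0,0.217],"rot":[0,0,0],"gripper":-1},{"xyz":[0,0,0.217],"rot":[0,0,0],"gripper":-1},{"xyz":[0,0,0.217],"rot":[0,0,0],"gripper":-1}]'

```text
t: 17.25
tcp_pos: [650.0, 234.5, 353.1]
eef_rot: [0.0, -0.078, 0.997, 0.0]
wrist_force: [-0.3, 0.3, 1.1]
gripper_width: -0.0
gripper_force: 0.0
```

>>> arm_command --targets '[{"xyz":[0.035,0,0],"rot":[0,0,0],"gripper":-1},{"xyz":[0.067,0,-0.003],"rot":[0,0,0],"gripper":-1},{"xyz":[0.1,0,-0.02],"rot":[0,0,0],"gripper":-1},{"xyz":[0.13,0,-0.037],"rot":[0,0,0],"gripper":-1},{"xyz":[0.165,0,-0.05],"rot":[0,0,0],"gripper":-1},{"xyz":[0.197,0,-0.06],"rot":[0,0,0],"gripper":-1},{"xyz":[0.197,0,-0.06],"rot":[0,0,0],"gripper":-1}]'

```text
t: 17.95
tcp_pos: [590.5, 225.1, 370.8]
eef_rot: [0.0, -0.078, 0.997, 0.0]
wrist_force: [0.4, 0.9, 0.3]
gripper_width: -0.1
gripper_force: 0.0
```

```bash
python3 - <<'E'
from h import *
print(bed(r.state()["tcp_pos"]))
S=grab_frame("side");T=grab_frame("top");cv2.imwrite("pics/st.png",np.hstack([cv2.resize(S[40:200,180:340],(400,400)),cv2.resize(T[130:280,90:240],(400,400))]))
E
```

```text
[115.7   0.5 370.8]
```

View pics/st.png

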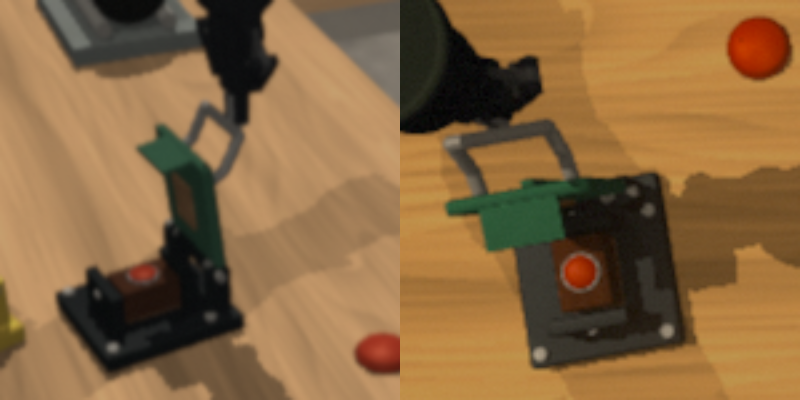

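The fingers are behind the bar (side crop 240,120) and the platen has begun to swing. The block hasn't moved. I'll continue along the arc.

>>> arm_command --targets '[{"xyz":[0.037,0,-0.006],"rot":[0,0,0],"gripper":-1},{"xyz":[0.073,0,-0.01],"rot":[0,0,0],"gripper":-1},{"xyz":[0.11,0,-0.011],"rot":[0,0,0],"gripper":-1},{"xyz":[0.143,0,-0.01],"rot":[0,0,0],"gripper":-1},{"xyz":[0.18,0,-0.006],"rot":[0,0,0],"gripper":-1},{"xyz":[0.217,0,0],"rot":[0,0,0],"gripper":-1},{"xyz":[0.252,0,0.01],"rot":[0,0,0],"gripper":-1},{"xyz":[0.287,0,0.02],"rot":[0,0,0],"gripper":-1},{"xyz":[0.318,0,0.034],"rot":[0,0,0],"gripper":-1},{"xyz":[0.35,0,0.05],"rot":[0,0,0],"gripper":-1},{"xyz":[0.35,0,0.05],"rot":[0,0,0],"gripper":-1}]'

```text
t: 19.15
tcp_pos: [486.6, 208.6, 354.1]
eef_rot: [-0.001, -0.078, 0.997, -0.0]
wrist_force: [0.3, -0.8, 1.0]
gripper_width: 0.2
gripper_force: 0.0
```

```bash
python3 - <<'E'
from h import *
print(bed(r.state()["tcp_pos"]))
T=grab_frame("top");S=grab_frame("side");cv2.imwrite("pics/t5.png",T);cv2.imwrite("pics/s5.png",S)
for n,I in(("side",S),("top",T)):
    h=hsv(I);g=(h[...,0]>60)&(h[...,0]<95)&(h[...,1]>100)&(h[...,2]>30);g[:90]=0
    print(n,blobs(g,60))
ct=camera_info("top");cs=camera_info("side")
h=hsv(T);g=((h[...,0]>60)&(h[...,0]<95)&(h[...,1]>100)&(h[...,2]>30))
pts=np.argwhere(g[100:300,60:260])[:,::-1]+[60,100]
q=pts[np.argmax(pts[:,1])];print("lowest green px",q)
for th in(1.,.85,.7,.5):
    x,z=62-124*np.cos(th),68+124*np.sin(th)
    for y in(-55,55):
        pc=rot(ct["rotation"]).inv().apply(pw(x,z,y)-ct["position"]);print(th,y,(pc[:2]/pc[2]*ct["fx"]+[ct["cx"],ct["cy"]]).round(1))
E
```

```text
[ 10.5   0.4 354.1]
side [(array([226.3, 124.3]), 148, array([214, 118,  24,  16], dtype=int32)), (array([249. , 135.3]), 90, array([239, 128,  20,  16], dtype=int32))]
top [(array([163.2, 213.1]), 369, array([152, 202,  22,  25], dtype=int32)), (array([140.9, 209. ]), 91, array([130, 205,  22,   9], dtype=int32)), (array([134. , 244.9]), 224, array([121, 238,  33,  17], dtype=int32))]
lowest green px [139 256]
1.0 -55 [166.9 227.3]
1.0 55 [113.8 237.2]
0.85 -55 [169.6 234.6]
0.85 55 [117.1 244.4]
0.7 -55 [172.3 240.9]
0.7 55 [120.6 250.5]
0.5 -55 [175.9 247.4]
0.5 55 [125.4 256.9]
```

>>> arm_command --targets '[{"xyz":[-0.02,0,-0.05],"rot":[0,0,0],"gripper":-1},{"xyz":[-0.02,0,-0.14],"rot":[0,0,0],"gripper":-1},{"xyz":[0.06,0,-0.14],"rot":[0,0,0],"gripper":-1},{"xyz":[0.085,0,-0.1],"rot":[0,0,0],"gripper":-1},{"xyz":[0.085,0,-0.06],"rot":[0,0,0],"gripper":-1},{"xyz":[0.11,0,-0.035],"rot":[0,0,0],"gripper":-1},{"xyz":[0.14,0,-0.011],"rot":[0,0,0],"gripper":-1},{"xyz":[0.175,0,0.022],"rot":[0,0,0],"gripper":-1},{"xyz":[0.207,0,0.058],"rot":[0,0,0],"gripper":-1},{"xyz":[0.23,0,0.088],"rot":[0,0,0],"gripper":-1},{"xyz":[0.245,0,0.112],"rot":[0,0,0],"gripper":-1},{"xyz":[0.245,0,0.112],"rot":[0,0,0],"gripper":-1}]'

```text
t: 20.45
tcp_pos: [415.3, 197.3, 320.3]
eef_rot: [-0.001, -0.078, 0.997, -0.0]
wrist_force: [-0.6, 0.6, 0.3]
gripper_width: -0.2
gripper_force: 0.0
```

```bash
python3 - <<'E'
from h import *
s=r.state();print(bed(s["tcp_pos"]),s["wrist_force"])
E
```

```text
[-6.170e+01  3.000e-01  3.203e+02] [-0.57958957  0.58583894  0.3350461 ]
```

>>> arm_command --targets '[{"xyz":[0.015,0,0.015],"rot":[0,0,0],"gripper":-1},{"xyz":[0.02,0,0.025],"rot":[0,0,0],"gripper":-1},{"xyz":[0.025,0,0.035],"rot":[0,0,0],"gripper":-1},{"xyz":[0.025,0,0.035],"rot":[0,0,0],"gripper":-1}]'

```text
t: 20.85
tcp_pos: [407.9, 196.2, 310.6]
eef_rot: [-0.0, -0.078, 0.997, -0.0]
wrist_force: [-0.8, 0.6, -0.3]
gripper_width: 0.3
gripper_force: 0.0
```

>>> arm_command --targets '[{"xyz":[0.003,0,0.01],"rot":[0,0,0],"gripper":-1},{"xyz":[0.006,0,0.02],"rot":[0,0,0],"gripper":-1},{"xyz":[0.009,0,0.03],"rot":[0,0,0],"gripper":-1},{"xyz":[0.009,0,0.03],"rot":[0,0,0],"gripper":-1}]'

```text
t: 21.25
tcp_pos: [405.1, 195.7, 301.6]
eef_rot: [-0.0, -0.078, 0.997, -0.0]
wrist_force: [0.1, -0.0, 0.2]
gripper_width: 0.3
gripper_force: 0.0
```

>>> arm_command --targets '[{"xyz":[0,0,0.005],"rot":[0,0,0],"gripper":-1},{"xyz":[0,0,0.01],"rot":[0,0,0],"gripper":-1},{"xyz":[0,0,0.01],"rot":[0,0,0],"gripper":-1}]'

```text
t: 21.55
tcp_pos: [405.4, 195.8, 299.0]
eef_rot: [0.0, -0.078, 0.997, 0.0]
wrist_force: [-1.6, -0.3, 9.1]
gripper_width: 0.1
gripper_force: 4.4
```

```bash
python3 - <<'E'
from h import *
s=r.state();print(bed(s["tcp_pos"]),s["wrist_force"])
T=grab_frame("top");S=grab_frame("side");cv2.imwrite("pics/t6.png",T);cv2.imwrite("pics/s6.png",S)
for n,I in(("side",S),("top",T)):
    c=camera_info(n);h=hsv(I);g=(h[...,0]>60)&(h[...,0]<95)&(h[...,1]>100)&(h[...,2]>30);g[:90]=0
    print(n,blobs(g,60))
    for th in(0,.1,.3,.6):
        o=[]
        for y in(-55,55):
          for a in(20,124):
            x,z=62-a*np.cos(th)+12*np.sin(th),68+a*np.sin(th)+12*np.cos(th)
            pc=rot(c["rotation"]).inv().apply(pw(x,z,y)-c["position"]);o.append((pc[:2]/pc[2]*c["fx"]+[c["cx"],c["cy"]]).round(0))
        print(th,np.array(o).tolist())
E
```

```text
[-71.7   0.4 299. ] [-1.57904803 -0.25287671  9.10843182]
side [(array([219.5, 158.3]), 122, array([212, 149,  18,  19], dtype=int32))]
0 [[260.0, 148.0], [223.0, 160.0], [241.0, 128.0], [205.0, 139.0]]
0.1 [[260.0, 147.0], [223.0, 156.0], [241.0, 128.0], [205.0, 135.0]]
0.3 [[261.0, 146.0], [225.0, 147.0], [242.0, 126.0], [207.0, 126.0]]
0.6 [[263.0, 144.0], [231.0, 133.0], [244.0, 124.0], [213.0, 113.0]]
top [(array([154.7, 228.8]), 1859, array([129, 205,  52,  53], dtype=int32))]
0 [[175.0, 209.0], [182.0, 254.0], [128.0, 218.0], [135.0, 263.0]]
0.1 [[175.0, 209.0], [181.0, 253.0], [127.0, 217.0], [132.0, 262.0]]
0.3 [[174.0, 207.0], [178.0, 250.0], [126.0, 216.0], [128.0, 260.0]]
0.6 [[173.0, 204.0], [172.0, 241.0], [125.0, 213.0], [121.0, 251.0]]
```

Contact at TCP 299 mm is exactly the fully shut height (0.1 rad would be 312). I'll press a touch more to confirm, then withdraw.

>>> arm_command --targets '[{"xyz":[0,0,0.005],"rot":[0,0,0],"gripper":-1},{"xyz":[0,0,0.007],"rot":[0,0,0],"gripper":-1},{"xyz":[0,0,0.007],"rot":[0,0,0],"gripper":-1}]'

```text
t: 21.95
tcp_pos: [405.4, 195.8, 298.1]
eef_rot: [0.0, -0.078, 0.997, 0.0]
wrist_force: [-11.0, -4.4, 46.6]
gripper_width: -0.0
gripper_force: 23.3
```

>>> arm_command --targets '[{"xyz":[0,0,-0.02],"rot":[0,0,0],"gripper":-1},{"xyz":[0,0,-0.1],"rot":[0,0,0],"gripper":-1},{"xyz":[0,0,-0.25],"rot":[0,0,0],"gripper":-1},{"xyz":[0,0,-0.4],"rot":[0,0,0],"gripper":-1},{"xyz":[0,-0.1,-0.4],"rot":[0,0,0],"gripper":-1},{"xyz":[0,-0.25,-0.4],"rot":[0,0,0],"gripper":-1},{"xyz":[0,-0.4,-0.4],"rot":[0,0,0],"gripper":-1},{"xyz":[0,-0.55,-0.4],"rot":[0,0,0],"gripper":-1},{"xyz":[0,-0.55,-0.4],"rot":[0,0,0],"gripper":-1},{"xyz":[0,-0.55,-0.4],"rot":[0,0,0],"gripper":-1}]'

```text
t: 22.95
tcp_pos: [431.0, 32.0, 416.7]
eef_rot: [0.0, -0.077, 0.997, 0.0]
wrist_force: [-0.2, 1.9, 0.1]
gripper_width: -0.0
gripper_force: 0.0
```

```bash
python3 - <<'E'
from h import *
s=r.state();print(bed(s["tcp_pos"]),s["wrist_force"],s["t"])
ct,cs=camera_info("top"),camera_info("side")
T=grab_frame("top");S=grab_frame("side");cv2.imwrite("pics/t7.png",T);cv2.imwrite("pics/s7.png",S)
for n,I in(("side",S),("top",T)):
    h=hsv(I);g=(h[...,0]>60)&(h[...,0]<95)&(h[...,1]>100)&(h[...,2]>30);g[:90]=0
    print(n,blobs(g,60)); 
    c=camera_info(n)
    for th in(0,.1):
        x,z=bar(th);pc=[rot(c["rotation"]).inv().apply(pw(x,z,y)-c["position"]) for y in(-36,36)];print("bar ends",th,[(p[:2]/p[2]*c["fx"]+[c["cx"],c["cy"]]).round(1) for p in pc])
    b=(h[...,1]<70)&(h[...,2]>95);b[:110]=0;b[290:]=0;b[:,:120]=0;b[:,260:]=0
    print("grey",[q for q in blobs(b,12)])
E
```

```text
[ -72.  -165.3  416.7] [-0.17369581  1.87969422  0.11091711] 22.95
side [(array([240.1, 140.8]), 69, array([228, 136,  25,  10], dtype=int32)), (array([219.6, 157.8]), 123, array([213, 148,  18,  20], dtype=int32))]
bar ends 0 [array([213.8, 143.8]), array([202.2, 130.1])]
bar ends 0.1 [array([215.5, 138.5]), array([203.8, 125. ])]
grey [(array([207.5, 134.5]), 82, array([201, 128,  14,  15], dtype=int32))]
top []
bar ends 0 [array([170.1, 261. ]), array([137.2, 267.1])]
bar ends 0.1 [array([168. , 258.5]), array([134.6, 264.7])]
grey [(array([176.5, 246. ]), 16, array([174, 242,   6,  10], dtype=int32)), (array([184.5, 245.7]), 23, array([180, 243,  10,   7], dtype=int32)), (array([165.7, 246.6]), 23, array([160, 245,  12,   6], dtype=int32)), (array([139.6, 252.2]), 79, array([128, 248,  25,  10], dtype=int32)), (array([157.3, 250.6]), 29, array([151, 248,  13,   7], dtype=int32))]
```

The bar rose at most a fraction of a pixel on release; springing back to 0.1 rad would show as about 4 pixels. So it is latched shut. Handing in.

```bash
python3 -c "
from station import order
print(order.hand_in())"
```

```text
the job is handed in; nothing more can be done
None
```

The block is on the cork strip, stone up and lengthwise between the stops. The platen is pressed past its catch and shut, and I handed the job in at about 23 s without seeing the verdict.

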